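# Seat an exhaust ball joint on its studs

### The arm

A 7-joint arm with a two-finger parallel gripper is mounted at the origin on the work surface. World frame = base frame: x ahead of the robot, y to its left, z up, the work surface at z = 0. Lengths are in m, angles in rad, forces in N, time in s.
With the tool pointing down it reaches from about 0.35 to 0.9 m from the base axis. Payload 7.2 kg.
Tool frame: the origin (TCP) lies at the very end of the fingers, on their centre line; the grasp point (between the pads) lies 19 mm behind it (bot.grip_point_offset is the z of the grasp point in the tool frame, in m); z points along the fingers, y is the line along which they close (so a half turn about z gives the same grasp; the last joint's range is limited). The gripper opens to 85 mm and grips with 20 to 120 N. Pads are 22 mm wide; open, the fingers measure 114 mm over their backs; the gripper's body (76 mm by 85 mm) begins 54 mm behind the grasp point. The pads swing forward as they close: fully open they stand 13 mm farther back than shut.
Start: joints at [-1.315, 0.411, -0.013, 1.596, 0.006, 1.134, -0.082], TCP at [0.199, 0.593, 0.231] pointing down, gripper open.
Joint ranges: [-2.95, 2.95], [-0.29, 1.99], [-1.47, 1.44], [0.14, 2.54], [-1.03, 4.17], [0.13, 1.85], [-2.86, 2.86]. Speed limits (rad/s): [2.39, 2.39, 3.01, 3.01, 3.14, 3.14, 3.14].

### API

Orientations are given as a 3x3 rotation matrix whose columns are the frame's x, y, z axes.
In Python, from plant import bot, vision, order, models gives the robot as it stands.
- The arm moves only by the tool carry_out, never from a script. Its argument "steps" is a list of rows, each a list of 5 numbers: the shift along the tool's x, y, z in m, then the turn about the tool's z in rad, then the finger opening in m, from 0 to 0.0854. A call has exactly 10 rows; each row shifts and turns the commanded pose from where the row before left it, along the tool's axes as they then stand; what a row does not reach is not made up. A row lasts 1/8 s, in which the tool goes at most 62.5 mm and 10.7 degrees, less where a joint would pass 70% of its speed; a pose out of reach is approached as far as the arm can. A call with a gripper value outside its range is refused whole. The fingers move at their own pace and stop on an object; the grip force is fixed at half the most. Time passes only in rows, so rows that do not move let the fingers close, or fill a call up. It gives the time, the measured TCP pose, the force, the opening and the grip force at its end, in the units of the state.
- bot.observe(): the state, without advancing time (a new reading comes with each control period).
- vision.grab_frame(name): name is "scene" or "top" or "wrist"; returns a dict with "pixels" (400x640x3 uint8, red, green, blue), "vertical_fov" (degrees; the focal length in pixels is half the picture's height over the tangent of half this angle, whatever the lens; pixels are square), "cx", "cy" (the principal point, pixels), "position" and "attitude" of the camera in the world; the wrist camera has in their place "mount" (4x4, takes a point from camera to tool coordinates, whose origin is the TCP and whose axes are the flange's). Camera axes: x right, y down, z forward; pixel columns grow to the right and rows downward; lengths in m; the calibration is good to about 2 mm. A picture is of the moment at which its call begins: read the wrist's pose just before it. There is no depth.
- order.close_job(): hands the job in; it is judged then, once.
Trained networks look in a picture, given as the dict that the camera call returned (one of the last four; its "shot" number tells which), for a name from the list of things; names that differ only in an ending like _2 or _b are one class to them, and where a whole thing is asked for, a point or a joint stands for the part that bears it (a point fixed in the world has none). Each returns a list of dicts, best first, with "confidence" (0 to 1); they miss things now and then, are a little off and sometimes report something else, mostly with a low value. They report only what shows in the picture. A call takes as long as a camera call. They do not tell look-alikes from the thing itself.
- models.find_in(picture, thing): "point" ([column, row] in pixels, amid what is visible of it).
- models.mark_of(picture, thing): "point" ([column, row] in pixels: a listed point, or the origin of a listed thing).
The state is a dict: "clock": time; "joint_positions": joint angles; "qvel": joint speeds; "joint_torque": joint torques, N m; "tcp_pos": TCP position; "eef_rot": TCP orientation; "wrist_force": force on the tool from outside, world axes, zero at the start; "torque": the same for the moment, N m; "width": opening from 0.0 (shut) to 1.0 (fully open); "finger_force": force on a finger pad.
Only numpy, scipy, OpenCV 4.12 (cv2) and the standard library are available. Lean on these libraries where they do the work, as an engineer would, in place of code of your own. Each camera call takes 0.05 s, during which the arm holds its last target. There are 200 camera calls.

### The job

Take the short exhaust pipe off the roll of masking tape and set its rounded graphite ring down into the flared mouth of the pipe held in the vise, turning it under light pressure until the slots of its flange slip down over the three studs and the joint sits fully home and upright; then let go. The graphite chips easily, so be gentle and lower it rather than letting it fall, and leave the spray can, the spanner and the bin of nuts where they are.

Things in the scene. Friction and masses are not known exactly. Their poses are not given: they have to be found in the camera images.
- stub_center (a point): Short steel exhaust pipe to fit: 130 mm tall, about 0.6 kg, upright on the tape roll. Point on its axis half-way up, z up. Pipe 51 mm in diameter, to be held anywhere from 25 mm below to 60 mm above this point; a flush red plug closes its top, 65 mm above. Its round flange (116 mm wide, 5 mm thick) has its underside 35 mm below this point.
- ball (a point): Centre of the dark graphite ring under the short pipe's flange, 37 mm below stub_center and 2 mm below the flange; axes as stub_center. The ring is part of a ball of 36 mm radius and ends 27 mm below this point. The flange above it has three slots 12 mm wide, open at the rim, at 0, 120 and 240 degrees from the x axis, counter-clockwise seen from above.
- seat (a point): Centre of the flared mouth, at its rim, of the rusty pipe held upright in the vise: a cone 70 mm wide at the rim (137 mm above the bench), 49 mm wide 14 mm deeper. Fixed. z up; -x points along the vise's screw to its crossbar handle. With the joint home, ball is 13 mm and stub_center 50 mm above this point; while the flange still rides on the stud tips, 11 mm more.
- stud_tips (a point): Point on the mouth's axis at the height of the tips of three brass-coloured studs (8 mm thick, 120 degrees apart, 46 mm from the axis), 26 mm above seat; axes as seat. They stand on a loose flange below the flare, turned by eye: one stud points to the vise's handle (-x) to within 40 degrees either way; its angle is not reported. It turns only stiffly (1.5 N m).
- vise: Blue machine vise with the rusty pipe in its jaws, fixed: base 235 by 150 mm, jaws 85 mm high, crossbar handle 190 mm from the pipe's axis. Origin on the bench under the pipe's axis, axes as seat.
- tape_roll: Roll of cream masking tape lying flat, loose: 110 mm in diameter, 50 mm tall, hole 77 mm. The short pipe's flange rests on it and the graphite ring hangs in the hole, touching nothing or nearly so. Origin at the centre of its underside.
- spray_can: Standing white and red spray can with a red cap, 66 mm in diameter, 193 mm tall. Origin at the centre of its underside. Leave it alone.
- spanner: Open spanner 170 mm long lying on the bench. Leave it alone.
- nut_bin: Small open red plastic bin of nuts, 150 by 100 mm, 70 mm tall. Origin at the centre of its underside. Leave it alone.
There are look-alikes about, which are no part of the job. There is more than one size of the part that bears stub_center; the job needs the middle-sized.

How it is judged:
By the outcome, as a careful person would: the job done as asked, in the order asked, and still so for the second after the job is handed in, with the robot touching nothing.
It also fails if it takes over 67 s, if anything falls off the work surface, if the arm or the gripper's body presses on something with over 40 N, if the wrist force passes 120 N, or if a joint passes its speed limit or range.

## Working session

There is one attempt and no reset: what is moved stays moved. The work goes in short steps, Python scripts to look and compute and a tool call to move; the robot and the scene stay as the last step left them, time stands still between calls to the robot, and variables do not carry over. Pictures are saved under pics/ and viewed, at most 10 in all, crops included, and the job is handed in when it is done.

Besides the shell and the picture viewer there is one more tool, called after "Call:" by a JSON object that holds its "api" and its "payload". carry_out: Moves the arm, as the interface text tells. Its arguments: {"type":"object","properties":{"steps":{"type":"array"}},"required":["steps"]}

```bash
mkdir -p pics; cat > h.py <<'E'
import numpy as np, cv2
from plant import bot, vision, order, models
def grab(n):
    s=bot.observe(); f=vision.grab_frame(n)
    if 'mount' in f:
        T=np.eye(4);T[:3,:3]=s['eef_rot'];T[:3,3]=s['tcp_pos'];C=T@np.array(f['mount'])
        f['P'],f['R']=C[:3,3],C[:3,:3]
    else: f['P'],f['R']=np.array(f['position']),np.array(f['attitude'])
    f['f']=200/np.tan(np.radians(f['vertical_fov'])/2)
    return f
def ray(f,p):
    d=f['R']@np.array([(p[0]-f['cx'])/f['f'],(p[1]-f['cy'])/f['f'],1]);return f['P'],d/np.linalg.norm(d)
def atz(f,p,z):
    o,d=ray(f,p);return o+d*(z-o[2])/d[2]
def proj(f,X):
    c=f['R'].T@(np.array(X)-f['P']);return [f['cx']+f['f']*c[0]/c[2],f['cy']+f['f']*c[1]/c[2]]
def save(f,n): cv2.imwrite('pics/'+n,np.ascontiguousarray(f['pixels'][:,:,::-1]))
E
python3 - <<'E'
from h import *
np.set_printoptions(precision=4,suppress=True)
s=bot.observe();print(s['tcp_pos'],s['eef_rot'],s['wrist_force'],bot.grip_point_offset)
Z=dict(stub_center=.115,ball=.078,seat=.137,stud_tips=.163,tape_roll=0,vise=0,spray_can=0,nut_bin=0,spanner=0)
for n in ['top','scene']:
    f=grab(n);save(f,n+'0.png');print(n,f['P'],f['R'].tolist(),f['f'])
    for k,z in Z.items():
        for r in models.mark_of(f,k)[:4]: print(k,np.round(r['point']),round(r['confidence'],2),atz(f,r['point'],z))
E
```

```text
[0.1987 0.592  0.2304] [[-0.948   0.3181 -0.0004]
 [ 0.3181  0.948  -0.0016]
 [-0.0001 -0.0016 -1.    ]] [ 0.2833 -0.4142 -0.0467] -0.0187
top [ 0.5141 -0.0357  1.2215] [[0.026127755142702554, -0.9944230873196558, 0.10217663048294001], [-0.9993048559183811, -0.028700676332436326, -0.023792354150102748], [0.026592204668777594, -0.1014839621994777, -0.9944817042395243]] 438.56468050046334
stub_center [381. 270.] 0.97 [ 0.47   -0.2244  0.115 ]
stub_center [435. 202.] 0.69 [ 0.6452 -0.3623  0.115 ]
stub_center [321. 267.] 0.61 [ 0.4732 -0.0741  0.115 ]
ball [382. 270.] 0.94 [ 0.4679 -0.2354  0.078 ]
ball [428. 203.] 0.92 [ 0.6479 -0.3535  0.078 ]
ball [318. 261.] 0.77 [ 0.4868 -0.0685  0.078 ]
seat [193. 232.] 0.58 [0.5507 0.2418 0.137 ]
stud_tips [189. 237.] 0.64 [0.5395 0.2453 0.163 ]
vise [205. 237.] 0.68 [0.5438 0.2447 0.    ]
spray_can [288. 189.] 0.94 [0.6851 0.0201 0.    ]
spray_can [383. 269.] 0.55 [ 0.468  -0.2495  0.    ]
nut_bin [210. 162.] 0.71 [0.7541 0.2397 0.    ]
spanner [374. 168.] 0.73 [ 0.7516 -0.2213  0.    ]
spanner [382. 270.] 0.5 [ 0.4647 -0.2487  0.    ]
spanner [
[... 385 characters left out ...]
  0.115 ]
stub_center [348. 196.] 0.64 [ 0.5472 -0.0122  0.115 ]
stub_center [239. 224.] 0.27 [ 0.7977 -0.0911  0.115 ]
ball [318. 165.] 0.91 [ 0.4867 -0.1981  0.078 ]
ball [241. 170.] 0.81 [ 0.6657 -0.3147  0.078 ]
ball [350. 200.] 0.61 [ 0.5228 -0.0305  0.078 ]
ball [432. 297.] 0.59 [0.5999 0.2826 0.078 ]
seat [440. 252.] 0.85 [0.5448 0.2472 0.137 ]
stud_tips [444. 238.] 0.72 [0.5342 0.2418 0.163 ]
stud_tips [426. 297.] 0.71 [0.6683 0.3066 0.163 ]
tape_roll [315. 177.] 0.79 [ 0.4658 -0.2422  0.    ]
vise [426. 299.] 0.77 [0.5558 0.2492 0.    ]
spray_can [312. 262.] 0.92 [0.6804 0.0146 0.    ]
nut_bin [356. 350.] 0.92 [0.7531 0.2402 0.    ]
spanner [236. 226.] 0.56 [ 0.7566 -0.204   0.    ]
```

View pics/scene0.png

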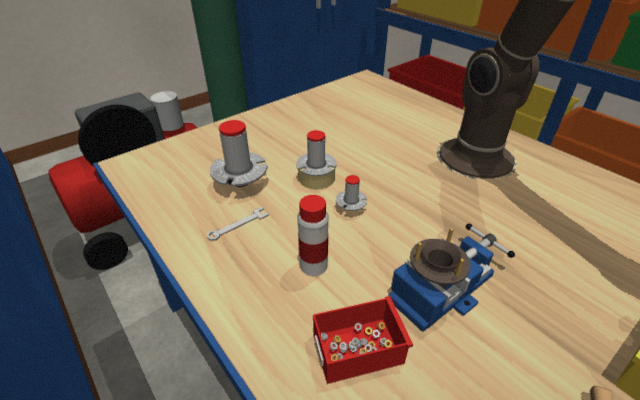

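View pics/top0.png

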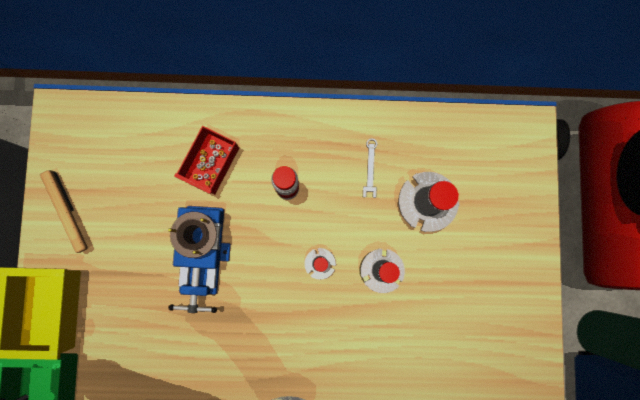

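The scene picture shows the middle stub on the tape roll at (316,155), with a small look-alike at (350,197), a large one at (237,155), and the vise at (440,262). The top picture shows the middle stub at (383,270) and the vise mouth at (193,235). Next I triangulate and check the wrist camera mount.

```bash
python3 - <<'E'
from h import *
np.set_printoptions(precision=4,suppress=True)
a=grab('top');b=grab('scene');w=grab('wrist');print(np.array(w['mount']),w['f'])
def tri(p,q):
    o1,d1=ray(a,p);o2,d2=ray(b,q);A=np.stack([d1,-d2],1);t=np.linalg.lstsq(A,o2-o1,rcond=None)[0]
    x,y=o1+d1*t[0],o2+d2*t[1];return (x+y)/2,np.linalg.norm(x-y)
for k in ['stub_center','ball','seat','stud_tips','vise']:
    best=[]
    for r in models.mark_of(a,k)[:4]:
        for q in models.mark_of(b,k)[:4]:
            best.append((tri(r['point'],q['point']),r['confidence'],q['confidence']))
    for (x,e),c1,c2 in best:
        if e<.015: print(k,x,round(e,4),round(c1,2),round(c2,2))
E
```

```text
[[-0.0004 -0.9652 -0.2616  0.0684]
 [ 1.     -0.0005  0.0003 -0.0009]
 [-0.0005 -0.2616  0.9652 -0.1432]
 [ 0.      0.      0.      1.    ]] 330.78975129897105
stub_center [ 0.4696 -0.2333  0.0954] 0.0023 0.8 0.76
stub_center [ 0.6527 -0.3747  0.0913] 0.0011 0.74 0.88
stub_center [ 0.485  -0.0708  0.0564] 0.0007 0.72 0.84
ball [ 0.4683 -0.2339  0.0464] 0.0015 0.88 0.83
ball [ 0.657  -0.3648  0.0448] 0.0106 0.8 0.89
ball [ 0.4803 -0.0716  0.0281] 0.0077 0.62 0.92
stud_tips [0.5469 0.2428 0.1699] 0.0052 0.75 0.87
vise [ 0.5443  0.2503 -0.0037] 0.0027 0.68 0.57
```

Call:
{"api": "carry_out", "payload": {"steps": [[-0.0487, -0.0242, -0.0078, 0, 0.0854], [-0.0487, -0.0242, -0.0078, 0, 0.0854], [-0.0487, -0.0242, -0.0078, 0, 0.0854], [-0.0487, -0.0242, -0.0078, 0, 0.0854], [-0.0487, -0.0242, -0.0078, 0, 0.0854], [-0.0487, -0.0242, -0.0078, 0, 0.0854], [-0.0487, -0.0242, -0.0078, 0, 0.0854], [-0.0487, -0.0242, -0.0078, 0, 0.0854], [-0.0487, -0.0242, -0.0078, 0, 0.0854], [0, 0, 0, 0, 0.0854]]}}

```text
clock: 3.1
tcp_pos: [0.5484, 0.2416, 0.3021]
eef_rot: [[-0.945, 0.326, 0.002], [0.326, 0.945, -0.002], [-0.003, -0.001, -1.0]]
wrist_force: [-0.2, 0.2, -0.1]
width: 0.999
finger_force: 0.0
```

```bash
python3 - <<'E'
from h import *
np.set_printoptions(precision=4,suppress=True)
s=bot.observe();print(s['clock'],s['tcp_pos'],s['qvel'],s['joint_positions'])
f=grab('wrist');save(f,'w1.png')
np.savez('w1.npz',P=f['P'],R=f['R'],f=f['f'],cx=f['cx'],cy=f['cy'])
for k,z in [('seat',.137),('stud_tips',.163)]:
    for r in models.mark_of(f,k)[:3]: print(k,r['point'],round(r['confidence'],2),atz(f,r['point'],z))
E
```

```text
3.1 [0.5484 0.2416 0.3021] [-0.052  -0.0069 -0.0731  0.0321 -0.0245 -0.0047 -0.0442] [-0.6565  0.3154  0.2102  1.5769 -0.0655  1.2549  0.8029]
seat [323.3, 170.1] 0.73 [0.5443 0.2481 0.137 ]
stud_tips [327.6, 171.6] 0.66 [0.5416 0.2525 0.163 ]
```

View pics/w1.png

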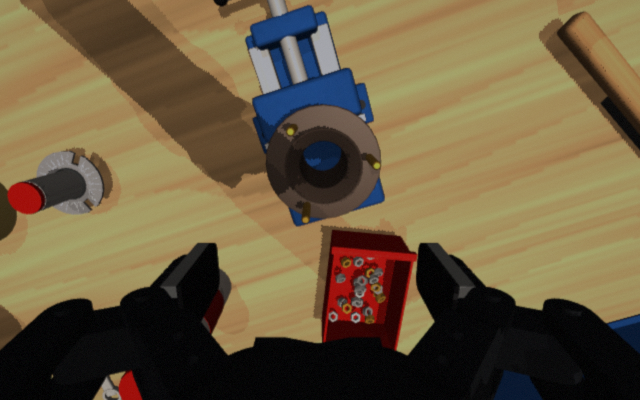

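The wrist picture shows the mouth at (323,165), the stud tips at about (291,131), (377,165) and (305,219), and the handle at the top.

```bash
python3 - <<'E'
from h import *
np.set_printoptions(precision=4,suppress=True)
z=np.load('w1.npz');f={k:z[k] for k in z};im=cv2.imread('pics/w1.png')
hsv=cv2.cvtColor(im,cv2.COLOR_BGR2HSV);P=[]
for c in [(291,131),(377,165),(305,219)]:
    x,y=c;w=hsv[y-11:y+12,x-11:x+12].astype(int)
    m=(w[...,1]>110)&(w[...,2]>115)&(abs(w[...,0]-25)<9);yy,xx=np.nonzero(m);print(c,m.sum(),(xx.mean()+x-11,yy.mean()+y-11) if m.any() else 0)
    if m.any(): P.append(atz(f,(xx.mean()+x-11,yy.mean()+y-11),.163)[:2])
P=np.array(P);print(P)
from scipy.optimize import least_squares
g=lambda p:(np.array([[p[0]+.046*np.cos(p[2]+k*2*np.pi/3),p[1]+.046*np.sin(p[2]+k*2*np.pi/3)] for k in (0,2,1)])-P).ravel()
a0=np.arctan2(*(P[0]-P.mean(0))[::-1])
for o in (1,-1):
    g=lambda p:(np.array([[p[0]+.046*np.cos(p[2]+o*k*2*np.pi/3),p[1]+.046*np.sin(p[2]+o*k*2*np.pi/3)] for k in (0,1,2)])-P).ravel()
    r=least_squares(g,[*P.mean(0),a0]);print(o,r.x[:2],np.degrees(r.x[2]),np.abs(r.fun).max())
E
```

```text
(291, 131) 38 (np.float64(289.94736842105266), np.float64(131.07894736842104))
(377, 165) 161 (np.float64(382.72670807453414), np.float64(167.2049689440994))
(305, 219) 129 (np.float64(306.2248062015504), np.float64(226.35658914728683))
[[0.4983 0.2336]
 [0.5535 0.2989]
 [0.5834 0.2179]]
1 [0.5451 0.2501] -253.8426833153162 0.08191904913872067
-1 [0.5451 0.2501] -160.1221400732835 0.0035130951755618645
```

```bash
python3 - <<'E'
from h import *
np.set_printoptions(precision=4,suppress=True)
from scipy.optimize import least_squares
z=np.load('w1.npz');f={k:z[k] for k in z}
P=np.array([atz(f,p,.163)[:2] for p in [(290,131),(376.5,165),(305.5,219.5)]])
g=lambda p:(np.array([[p[0]+.046*np.cos(p[2]-k*2*np.pi/3),p[1]+.046*np.sin(p[2]-k*2*np.pi/3)] for k in (0,1,2)])-P).ravel()
r=least_squares(g,[*P.mean(0),-2.8]);print(r.x[:2],np.degrees(r.x[2]),r.fun)
im=cv2.imread('pics/w1.png')[90:250,240:400];cv2.imwrite('pics/w1c.png',cv2.resize(im,None,fx=3.5,fy=3.5,interpolation=2))
# move to above stub
s=bot.observe();d=np.array([.469,-.234,.29])-s['tcp_pos'];print(np.array(s['eef_rot']).T@d)
E
```

```text
[0.5417 0.2491] -160.22674693172712 [ 0.0002 -0.0001 -0.      0.0001 -0.0001 -0.0001]
[-0.0813 -0.4805  0.011 ]
```

View pics/w1c.png

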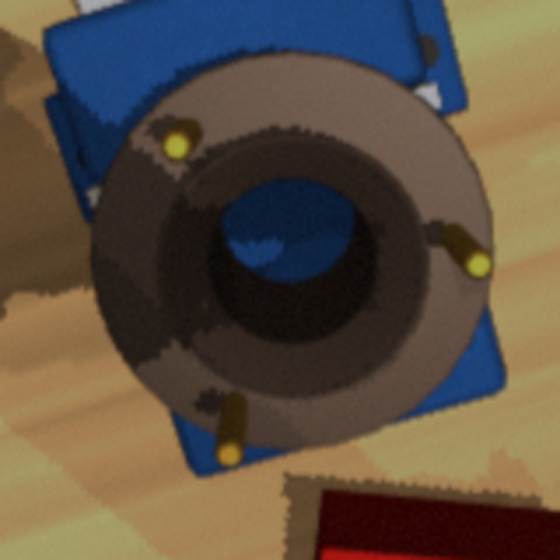

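The crop confirms the tips at (177,146), (478,265) and (230,453), which fits 46 mm studs to 0.2 mm. The studs are at -160°, so 80° mod 120, with the axis at (0.5417, 0.2491). Moving over the stub.

Call:
{"api": "carry_out", "payload": {"steps": [[-0.009, -0.0534, 0.0012, 0, 0.0854], [-0.009, -0.0534, 0.0012, 0, 0.0854], [-0.009, -0.0534, 0.0012, 0, 0.0854], [-0.009, -0.0534, 0.0012, 0, 0.0854], [-0.009, -0.0534, 0.0012, 0, 0.0854], [-0.009, -0.0534, 0.0012, 0, 0.0854], [-0.009, -0.0534, 0.0012, 0, 0.0854], [-0.009, -0.0534, 0.0012, 0, 0.0854], [-0.009, -0.0534, 0.0012, 0, 0.0854], [0, 0, 0, 0, 0.0854]]}}

```text
clock: 4.5
tcp_pos: [0.4677, -0.2376, 0.2907]
eef_rot: [[-0.947, 0.322, -0.0], [0.322, 0.947, -0.001], [-0.0, -0.001, -1.0]]
wrist_force: [0.2, 0.0, -0.3]
width: 1.001
finger_force: 0.0
```

```bash
python3 - <<'E'
from h import *
np.set_printoptions(precision=4,suppress=True)
s=bot.observe();print(s['clock'],s['tcp_pos'],s['eef_rot'],s['joint_positions'])
f=grab('wrist');save(f,'w2.png')
np.savez('w2.npz',P=f['P'],R=f['R'],f=f['f'],cx=f['cx'],cy=f['cy'])
for k,z in [('stub_center',.085),('ball',.048),('tape_roll',0)]:
    for r in models.mark_of(f,k)[:3]: print(k,r['point'],round(r['confidence'],2),atz(f,r['point'],z))
im=f['pixels'].astype(int);m=((im[...,0]>120)&(im[...,1]<60)&(im[...,2]<60)).astype(np.uint8)
n,l,st,c=cv2.connectedComponentsWithStats(m)
for i in range(1,n):
    if st[i,4]>300: print('red',st[i],c[i],atz(f,c[i],.15))
E
```

```text
4.5 [ 0.4677 -0.2376  0.2907] [[-0.9466  0.3224 -0.0002]
 [ 0.3224  0.9466 -0.0012]
 [-0.0002 -0.0011 -1.    ]] [-0.0544  0.1947  0.5111  1.7828 -0.1009  1.1898  1.7287]
stub_center [457.7, 125.3] 0.87 [ 0.4712 -0.0863  0.085 ]
stub_center [270.2, 346.1] 0.69 [ 0.662  -0.3673  0.085 ]
ball [273.3, 321.6] 0.96 [ 0.6542 -0.3652  0.048 ]
ball [452.0, 120.0] 0.63 [ 0.4706 -0.0773  0.048 ]
red [461 108  36  36 995] [478.3789 125.4312] [ 0.4642 -0.094   0.15  ]
red [297 189  43  15 341] [318.5513 196.2698] [ 0.4795 -0.2415  0.15  ]
```

View pics/w2.png

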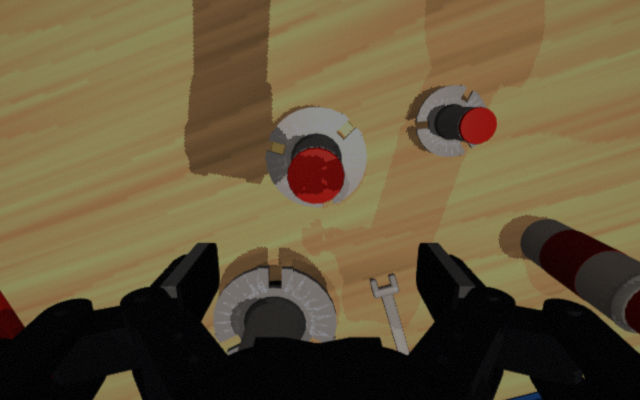

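The wrist picture shows the middle stub with its red plug at (316,174), its flange centred near (316,157), and slots at (277,148) and (347,130).

```bash
python3 - <<'E'
from h import *
np.set_printoptions(precision=4,suppress=True)
z=np.load('w2.npz');f={k:z[k] for k in z};im=cv2.imread('pics/w2.png')
b=im.astype(int);m=((b[...,2]>85)&(b[...,1]<50)&(b[...,0]<55)).astype(np.uint8)
m[:130]=0;m[215:]=0;m[:,:280]=0;m[:,350:]=0
m=cv2.morphologyEx(m,cv2.MORPH_CLOSE,np.ones((9,9)))
c=max(cv2.findContours(m,0,1)[0],key=cv2.contourArea);(cx,cy),r=cv2.minEnclosingCircle(c);e=cv2.fitEllipse(c)
print('plug',cx,cy,r,e,atz(f,e[0],.15),atz(f,(cx,cy),.15))
for n,p in [('slotL',(277,148)),('slotR',(347,130)),('top',(316,107)),('L',(266,157)),('R',(367,157))]: print(n,atz(f,p,.055))
cv2.imwrite('pics/w2c.png',cv2.resize(im[95:215,255:380],None,fx=4.5,fy=4.5,interpolation=2))
E
```

```text
plug 315.23077392578125 175.75823974609375 28.319732666015625 ((315.42523193359375, 175.3026885986328), (54.158321380615234, 55.322940826416016), 84.96038818359375) [ 0.4605 -0.2379  0.15  ] [ 0.4608 -0.2382  0.15  ]
slotL [ 0.4354 -0.2765  0.055 ]
slotR [ 0.4419 -0.1945  0.055 ]
top [ 0.4068 -0.2195  0.055 ]
L [ 0.441  -0.2922  0.055 ]
R [ 0.4786 -0.1819  0.055 ]
```

View pics/w2c.png

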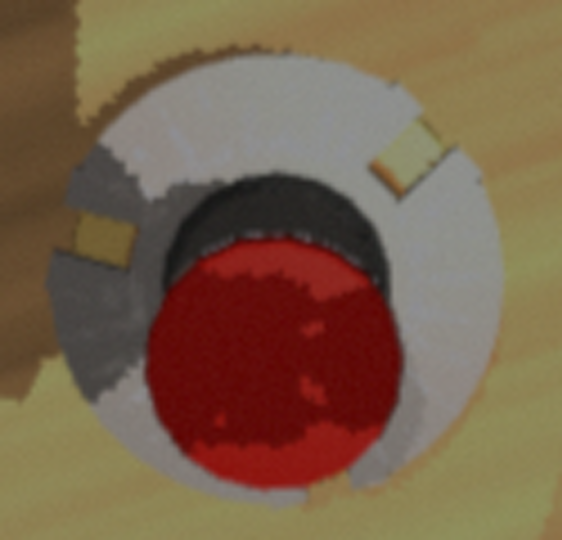

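```bash
python3 - <<'E'
from h import *
np.set_printoptions(precision=4,suppress=True)
z=np.load('w2.npz');f={k:z[k] for k in z}
q=lambda p:atz(f,(255+p[0]/4.5,95+p[1]/4.5),.055)[:2]
c=np.array([.4605,-.2375]);pc=q((275,280))
print(pc)
ang=lambda v:np.degrees(np.arctan2(v[1],v[0]))
for i,o in [((132,248),(70,231)),((385,182),(440,133)),((330,490),(330,490))]:
    a,b=q(i),q(o);print('radial',ang((a+b)/2-c)%120,'dir',ang(b-a)%120,np.linalg.norm(a-c),np.linalg.norm(b-c),ang((a+b)/2-c))
s=bot.observe();R=np.array(s['eef_rot']);print(ang(R[:,1]),R.T@(np.array([*c,.126])-s['tcp_pos']),R.T@(np.array([.5417,.2491,0])-np.array([*c,0])))
E
```

```text
[ 0.4599 -0.2375]
radial 117.3907245259687 dir 115.70854612041593 0.03769133181010885 0.05392045984602724 -122.6092754740313
radial 113.70554713396744 dir 113.04786218257249 0.03746475851660719 0.055622053646284905 113.70554713396744
radial 115.61688204986882 dir 0.0 0.057621547460318855 0.057621547460318855 -4.383117950131184
71.64429331888562 [ 0.0071 -0.0078  0.1645] [0.0762 0.4874 0.0005]
```

Call:
{"api": "carry_out", "payload": {"steps": [[0.0071, -0.0078, 0.01, 0, 0.0854], [0, 0, 0.025, 0, 0.0854], [0, 0, 0.03, 0, 0.0854], [0, 0, 0.03, 0, 0.0854], [0, 0, 0.03, 0, 0.0854], [0, 0, 0.03, 0, 0.0854], [0, 0, 0.025, 0, 0.0854], [0, 0, 0.015, 0, 0.0854], [0, 0, 0, 0, 0.0854], [0, 0, 0, 0, 0.045]]}}

```text
clock: 5.95
tcp_pos: [0.4602, -0.2401, 0.0964]
eef_rot: [[-0.948, 0.318, 0.001], [0.318, 0.948, -0.0], [-0.001, -0.0, -1.0]]
wrist_force: [0.1, 0.2, -0.2]
width: 0.814
finger_force: 0.0
```

Call:
{"api": "carry_out", "payload": {"steps": [[0, 0, 0, 0, 0.045], [0, 0, 0, 0, 0.045], [0, 0, 0, 0, 0.045], [0, 0, 0, 0, 0.045], [0, 0, 0, 0, 0.045], [0, 0, 0, 0, 0.045], [0, 0, 0, 0, 0.04], [0, 0, 0, 0, 0.03], [0, 0, 0, 0, 0.03], [0, 0, 0, 0, 0.03]]}}

```text
clock: 7.2
tcp_pos: [0.4608, -0.2394, 0.0969]
eef_rot: [[-0.948, 0.317, 0.002], [0.317, 0.948, 0.001], [-0.002, 0.001, -1.0]]
wrist_force: [-0.4, 3.5, 5.5]
width: 0.584
finger_force: 59.8
```

Call:
{"api": "carry_out", "payload": {"steps": [[0, 0, -0.004, 0, 0.03], [0, 0, -0.01, 0, 0.03], [0, 0, -0.018, 0, 0.03], [0, 0, -0.022, 0, 0.03], [0, 0, -0.025, 0, 0.03], [0, 0, -0.025, 0, 0.03], [0, 0, -0.025, 0, 0.03], [0, 0, -0.025, 0, 0.03], [0, 0, -0.016, 0, 0.03], [0, 0, 0, 0, 0.03]]}}

```text
clock: 8.45
tcp_pos: [0.46, -0.2403, 0.2666]
eef_rot: [[-0.948, 0.318, 0.002], [0.318, 0.948, -0.001], [-0.002, 0.0, -1.0]]
wrist_force: [-0.0, -0.1, -6.0]
width: 0.585
finger_force: 62.2
```

```bash
python3 - <<'E'
from h import *
np.set_printoptions(precision=4,suppress=True)
s=bot.observe();R=np.array(s['eef_rot']);print(s['clock'],s['tcp_pos'],s['wrist_force'],s['torque'],s['width']);print(R.T@(np.array([.5417,.2491,0])-s['tcp_pos']))
f=grab('scene');save(f,'s2.png')
E
```

```text
8.45 [ 0.46   -0.2403  0.2666] [-0.0126 -0.1493 -6.0199] [-0.0023 -0.0147 -0.0118] 0.5851039645051174
[0.0789 0.4899 0.2665]
```

View pics/s2.png

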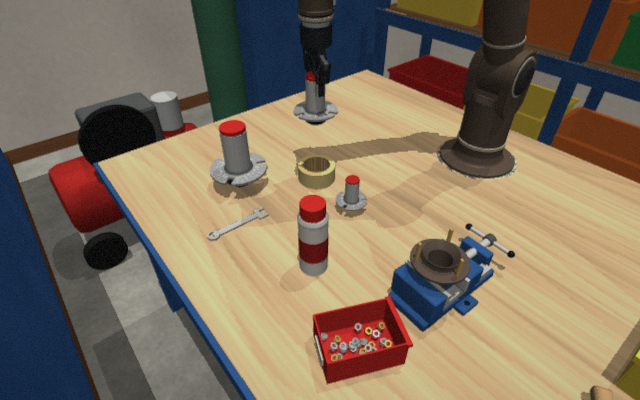

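The stub is lifted upright at (315,100) and the tape roll stayed behind at (317,172). Carrying it to the vise, then turning +0.61 rad.

Call:
{"api": "carry_out", "payload": {"steps": [[0.0044, 0.0272, -0.005, 0, 0.03], [0.0093, 0.0576, -0.005, 0, 0.03], [0.0093, 0.0576, 0, 0, 0.03], [0.0093, 0.0576, 0, 0, 0.03], [0.0093, 0.0576, 0, 0, 0.03], [0.0093, 0.0576, 0, 0, 0.03], [0.0093, 0.0576, 0, 0, 0.03], [0.0093, 0.0576, 0, 0, 0.03], [0.0063, 0.04, 0, 0, 0.03], [0.0031, 0.0196, 0, 0, 0.03]]}}

```text
clock: 9.75
tcp_pos: [0.5398, 0.2524, 0.2735]
eef_rot: [[-0.949, 0.315, -0.003], [0.315, 0.949, -0.001], [0.003, -0.002, -1.0]]
wrist_force: [-0.4, -0.0, -7.2]
width: 0.58
finger_force: 63.0
```

Call:
{"api": "carry_out", "payload": {"steps": [[0, 0, 0, 0.15, 0.03], [0, 0, 0, 0.15, 0.03], [0, 0, 0, 0.15, 0.03], [0, 0, 0, 0.16, 0.03], [0, 0, 0, 0, 0.03], [0, 0, 0, 0, 0.03], [0, 0, 0, 0, 0.03], [0, 0, 0, 0, 0.03], [0, 0, 0, 0, 0.03], [0, 0, 0, 0, 0.03]]}}

```text
clock: 11.0
tcp_pos: [0.5408, 0.2497, 0.2757]
eef_rot: [[-0.595, 0.804, 0.0], [0.804, 0.595, 0.0], [0.0, 0.0, -1.0]]
wrist_force: [0.2, 0.4, -5.4]
width: 0.588
finger_force: 63.1
```

```bash
python3 - <<'E'
from h import *
np.set_printoptions(precision=4,suppress=True)
s=bot.observe();R=np.array(s['eef_rot']);print(s['clock'],s['tcp_pos'],s['wrist_force'],s['torque'],s['joint_positions'],np.degrees(np.arctan2(R[1,1],R[0,1])));print(R.T@(np.array([.5417,.2491,0])-s['tcp_pos']))
f=grab('wrist');ims=[f['pixels'][:,:,::-1]]
g=grab('scene');ims.append(g['pixels'][:,:,::-1][150:350,280:600]);
cv2.imwrite('pics/w3.png',np.vstack([cv2.resize(ims[0][:330],(576,297)),cv2.resize(ims[1][:160],(576,288))]))
for k in ['stub_center','ball','seat','stud_tips']:
  for n,F in (('w',f),('s',g)):
    for r in models.mark_of(F,k)[:2]: print(k,n,r['point'],round(r['confidence'],2))
c=s['tcp_pos']-np.array([0,0,.012]);print([proj(F,c) for F in (f,g)],[proj(F,[.5417,.2491,.137]) for F in (f,g)])
E
```

```text
11.0 [0.5408 0.2497 0.2757] [ 0.1965  0.3563 -5.3616] [0.0094 0.0308 0.0055] [-0.7575  0.3313  0.3218  1.6292 -0.1107  1.199   0.2255] 36.51287117009393
[-0.001   0.0003  0.2757]
stub_center w [130.5, 330.6] 0.59
stub_center s [456.5, 202.3] 0.96
stub_center s [235.4, 152.4] 0.64
ball s [240.3, 168.6] 0.95
ball s [448.2, 219.2] 0.72
seat s [440.0, 251.4] 0.69
stud_tips s [444.4, 239.9] 0.9
stud_tips s [315.2, 177.2] 0.3
[[np.float64(321.2264873612642), np.float64(240.69369276652395)], [np.float64(456.7443546945009), np.float64(201.48176857967084)]] [[np.float64(319.9464943159308), np.float64(183.50664135888502)], [np.float64(442.1744437702338), np.float64(251.50461671715394)]]
```

View pics/w3.png

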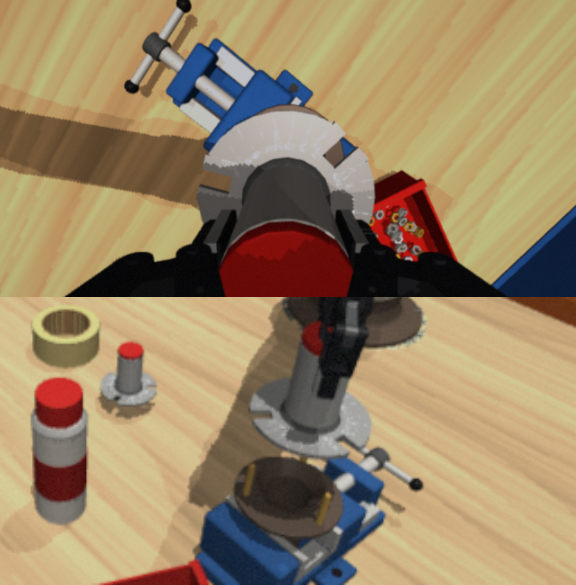

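The stub hangs upright over the mouth. The wrist view shows slots at about (213,183) and (333,155) in the composite. The scene shows the studs under the flange. I check the slot angle while lowering to just above the tips.

```bash
python3 - <<'E'
from h import *
s=bot.observe();f=grab('wrist');t=s['tcp_pos']
save(f,'w4.png')
for p in [(213,183),(333,155)]:
    X=atz(f,(p[0]/.9,p[1]/.9),t[2]-.042)-t; print(np.degrees(np.arctan2(X[1],X[0]))%120,np.hypot(X[0],X[1]))
E
```

```text
84.37620360560035 0.05030920065984089
82.50816509584762 0.040446074316629735
```

Call:
{"api": "carry_out", "payload": {"steps": [[-0.001, 0, 0.005, 0, 0.03], [0, 0, 0.009, 0, 0.03], [0, 0, 0.009, 0, 0.03], [0, 0, 0.009, 0, 0.03], [0, 0, 0.009, 0, 0.03], [0, 0, 0.008, 0, 0.03], [0, 0, 0.006, 0, 0.03], [0, 0, 0.003, 0, 0.03], [0, 0, 0, 0, 0.03], [0, 0, 0, 0, 0.03]]}}

```text
clock: 12.8
tcp_pos: [0.5417, 0.249, 0.218]
eef_rot: [[-0.595, 0.804, 0.001], [0.804, 0.595, 0.0], [-0.0, 0.001, -1.0]]
wrist_force: [-0.3, 0.0, -6.4]
width: 0.583
finger_force: 63.1
```

Call:
{"api": "carry_out", "payload": {"steps": [[0, 0, 0.002, 0.02, 0.03], [0, 0, 0.002, 0, 0.03], [0, 0, 0.002, 0, 0.03], [0, 0, 0.001, 0, 0.03], [0, 0, 0.001, 0, 0.03], [0, 0, 0.001, 0, 0.03], [0, 0, 0.001, 0, 0.03], [0, 0, 0, 0, 0.03], [0, 0, 0, 0, 0.03], [0, 0, 0, 0, 0.03]]}}

```text
clock: 14.05
tcp_pos: [0.5415, 0.249, 0.2077]
eef_rot: [[-0.579, 0.816, 0.0], [0.816, 0.579, 0.0], [-0.0, 0.0, -1.0]]
wrist_force: [0.8, 0.7, -6.6]
width: 0.582
finger_force: 63.1
```

Call:
{"api": "carry_out", "payload": {"steps": [[0, 0, 0.001, 0, 0.03], [0, 0, 0.001, 0, 0.03], [0, 0, 0.001, 0, 0.03], [0, 0, 0, 0, 0.03], [0, 0, 0, 0, 0.03], [0, 0, 0, 0, 0.03], [0, 0, 0, 0, 0.03], [0, 0, 0, 0, 0.03], [0, 0, 0, 0, 0.03], [0, 0, 0, 0, 0.03]]}}

```text
clock: 15.3
tcp_pos: [0.5416, 0.249, 0.2047]
eef_rot: [[-0.579, 0.816, 0.0], [0.816, 0.579, 0.0], [0.0, 0.0, -1.0]]
wrist_force: [2.1, 2.6, -6.1]
width: 0.585
finger_force: 63.2
```

Call:
{"api": "carry_out", "payload": {"steps": [[0, 0, 0.001, 0, 0.03], [0, 0, 0, 0, 0.03], [0, 0, 0.001, 0, 0.03], [0, 0, 0, 0, 0.03], [0, 0, 0.001, 0, 0.03], [0, 0, 0, 0, 0.03], [0, 0, 0, 0, 0.03], [0, 0, 0, 0, 0.03], [0, 0, 0, 0, 0.03], [0, 0, 0, 0, 0.03]]}}

```text
clock: 16.55
tcp_pos: [0.5416, 0.249, 0.2018]
eef_rot: [[-0.579, 0.816, 0.0], [0.816, 0.579, 0.0], [-0.0, 0.0, -1.0]]
wrist_force: [3.5, 2.5, -3.9]
width: 0.586
finger_force: 63.3
```

```bash
python3 - <<'E'
from h import *
np.set_printoptions(precision=4,suppress=True)
s=bot.observe();print(s['clock'],s['tcp_pos'],s['wrist_force'],s['torque'])
g=grab('scene');w=grab('wrist')
cv2.imwrite('pics/s5.png',np.ascontiguousarray(np.vstack([cv2.resize(g['pixels'][150:300,360:540,::-1],(540,450),interpolation=2)])))
save(w,'w5.png')
E
```

```text
16.55 [0.5416 0.249  0.2018] [ 3.5128  2.4517 -3.9469] [ 0.8303 -0.9511  0.2147]
```

View pics/s5.png

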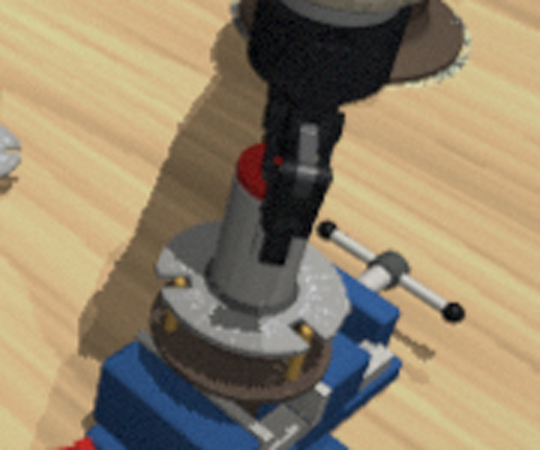

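The picture shows the studs entering the slots at (180,283) and (303,330), with the pipe upright. I lower the last few mm while yielding sideways.

Call:
{"api": "carry_out", "payload": {"steps": [[0, 0.0007, 0, 0, 0.03], [0, 0, 0.0007, 0, 0.03], [0, 0, 0, 0, 0.03], [0, 0, 0.0007, 0, 0.03], [0, 0, 0, 0, 0.03], [0, 0, 0.0006, 0, 0.03], [0, 0, 0, 0, 0.03], [0, 0, 0, 0, 0.03], [0, 0, 0, 0, 0.03], [0, 0, 0, 0, 0.03]]}}

```text
clock: 17.9
tcp_pos: [0.5423, 0.2498, 0.2001]
eef_rot: [[-0.579, 0.816, 0.001], [0.816, 0.579, 0.001], [0.0, 0.001, -1.0]]
wrist_force: [0.7, 5.0, 4.8]
width: 0.585
finger_force: 63.9
```

Call:
{"api": "carry_out", "payload": {"steps": [[0.0006, 0.0004, 0, 0, 0.03], [0, 0, 0, 0.015, 0.03], [0, 0, 0.0005, 0, 0.03], [0, 0, 0, -0.015, 0.03], [0, 0, 0, -0.015, 0.03], [0, 0, 0.0004, 0, 0.03], [0, 0, 0, 0.015, 0.03], [0, 0, 0, 0, 0.03], [0, 0, 0, 0, 0.03], [0, 0, 0, 0, 0.03]]}}

```text
clock: 19.15
tcp_pos: [0.5425, 0.2506, 0.199]
eef_rot: [[-0.579, 0.816, 0.001], [0.816, 0.579, 0.001], [0.0, 0.002, -1.0]]
wrist_force: [4.0, 5.5, 3.5]
width: 0.58
finger_force: 63.9
```

```bash
python3 - <<'E'
from h import *
np.set_printoptions(precision=4,suppress=True)
s=bot.observe();print(s['clock'],s['tcp_pos'],s['wrist_force'],s['torque'])
E
```

```text
19.15 [0.5425 0.2506 0.199 ] [4.0403 5.4618 3.517 ] [ 1.2638 -0.9044  0.1092]
```

Call:
{"api": "carry_out", "payload": {"steps": [[0.0004, 0.001, 0, 0, 0.03], [0, 0, 0, 0, 0.03], [0, 0, 0.0004, 0, 0.03], [0, 0, 0, 0, 0.03], [0, 0, 0.0004, 0, 0.03], [0, 0, 0, 0, 0.03], [0, 0, 0, 0, 0.03], [0, 0, 0, 0, 0.03], [0, 0, 0, 0, 0.03], [0, 0, 0, 0, 0.03]]}}

```text
clock: 20.4
tcp_pos: [0.5426, 0.2509, 0.1988]
eef_rot: [[-0.578, 0.816, 0.0], [0.816, 0.578, 0.0], [0.0, 0.0, -1.0]]
wrist_force: [-0.6, 1.8, 10.8]
width: 0.586
finger_force: 64.8
```

```bash
python3 - <<'E'
from h import *
np.set_printoptions(precision=4,suppress=True)
s=bot.observe();print(s['clock'],s['tcp_pos'],s['wrist_force'],s['torque'])
E
```

```text
20.4 [0.5426 0.2509 0.1988] [-0.6463  1.7611 10.8285] [ 0.4948  0.0748 -0.0396]
```

It is seated: vertical stop, no side force, and z matches home. I unload and do a small settling turn, then release.

Call:
{"api": "carry_out", "payload": {"steps": [[0, 0, 0, 0.012, 0.03], [0, 0, 0, -0.012, 0.03], [0, 0, 0, 0, 0.03], [0.0003, 0, -0.0003, 0, 0.03], [0, 0, -0.0003, 0, 0.03], [0, 0, 0, 0, 0.03], [0, 0, 0, 0, 0.055], [0, 0, 0, 0, 0.065], [0, 0, 0, 0, 0.0854], [0, 0, 0, 0, 0.0854]]}}

```text
clock: 21.65
tcp_pos: [0.5422, 0.2509, 0.1983]
eef_rot: [[-0.579, 0.816, -0.001], [0.816, 0.579, -0.0], [-0.0, -0.001, -1.0]]
wrist_force: [-0.6, -0.8, -0.1]
width: 1.001
finger_force: 0.0
```

Call:
{"api": "carry_out", "payload": {"steps": [[0, 0, 0, 0, 0.0854], [0, 0, 0, 0, 0.0854], [0, 0, 0, 0, 0.0854], [0, 0, -0.01, 0, 0.0854], [0, 0, -0.02, 0, 0.0854], [0, 0, -0.03, 0, 0.0854], [0, 0, -0.03, 0, 0.0854], [0, 0, -0.03, 0, 0.0854], [0, 0, -0.02, 0, 0.0854], [0, 0, 0, 0, 0.0854]]}}

```text
clock: 22.9
tcp_pos: [0.5432, 0.2513, 0.3407]
eef_rot: [[-0.578, 0.816, 0.003], [0.816, 0.578, 0.002], [-0.0, 0.004, -1.0]]
wrist_force: [0.5, 0.5, 0.2]
width: 1.002
finger_force: 0.0
```

```bash
python3 - <<'E'
from h import *
np.set_printoptions(precision=4,suppress=True)
s=bot.observe();print(s['clock'],s['tcp_pos'],s['wrist_force'],s['torque'],s['width'])
g=grab('scene');w=grab('wrist')
for r in models.mark_of(g,'stub_center')[:4]: print(r)
print(proj(g,[.5426,.2509,.187]))
a=cv2.resize(g['pixels'][150:300,360:540,::-1],(360,300),interpolation=2);b=cv2.resize(w['pixels'][50:350,140:500,::-1],(360,300))
cv2.imwrite('pics/f.png',np.hstack([a,b]))
E
```

```text
22.9 [0.5432 0.2513 0.3407] [0.5062 0.5461 0.1756] [ 0.0399 -0.041   0.0317] 1.00178626737933
{'point': [349.5, 191.3], 'confidence': 0.79}
{'point': [237.8, 154.1], 'confidence': 0.69}
[np.float64(447.83414632829783), np.float64(233.80445758962296)]
```

View pics/f.png

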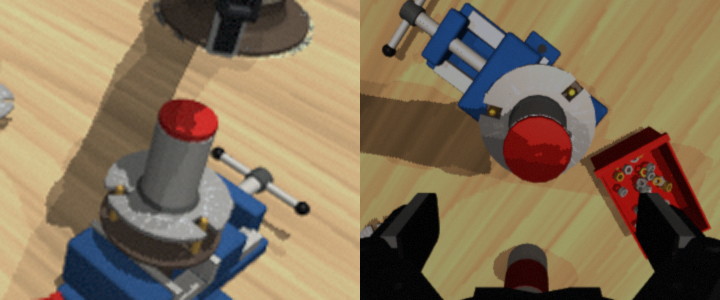

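The stub stands in the mouth, its plug at (188,122) in the left half and the studs showing through the slots at (118,190) and (205,222). I check uprightness and height from the plug.

```bash
python3 - <<'E'
from h import *
np.set_printoptions(precision=4,suppress=True)
s=bot.observe();F=[grab('scene'),grab('wrist'),grab('top')];print(s['wrist_force'])
rays=[]
for f in F:
    im=f['pixels'].astype(int);m=((im[...,0]>80)&(im[...,1]<60)&(im[...,2]<65)).astype(np.uint8)
    m=cv2.morphologyEx(m,cv2.MORPH_CLOSE,np.ones((7,7)));n,l,st,c=cv2.connectedComponentsWithStats(m)
    e=np.array(proj(f,[.5426,.2509,.252]));i=min((i for i in range(1,n) if st[i,4]>60),key=lambda i:np.linalg.norm(c[i]-e));print(e,c[i],st[i]);
    if np.linalg.norm(c[i]-e)<12: rays.append(ray(f,c[i]))
A=sum(np.eye(3)-np.outer(d,d) for o,d in rays);b=sum((np.eye(3)-np.outer(d,d))@o for o,d in rays);print(np.linalg.solve(A,b))
E
```

```text
[ 0.5873 -0.1762 -0.2473]
[455.2729 207.3352] [453.4136 209.8477] [439 200  30  21 486]
[320.9775 200.1585] [318.43   199.8856] [ 284  166   69   68 3619]
[175.4995 233.8385] [178.1377 232.3792] [167 222  23  22 385]
[0.5438 0.2483 0.2448]
```

```bash
python3 -c "
from plant import order;print(order.close_job())"
```

```text
the job is handed in; nothing more can be done
None
```

The middle-sized short pipe is seated in the vise pipe's flared mouth with its slots down over the three studs. It stands upright and released, and I handed the job in at about 23 s of the 67 s allowed.

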